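Roll the printed roller by its top onto the scribed line

TASK

Check the 3D-printed spool roller for roundness: push its top sideways with the fingertips so that it rolls (not just slides) across the flat plate, and leave it at rest lying along the scribed line, centred over it and parallel to it. Touch only its upper half, do not grasp or lift it or let it roll off the plate, and leave the end cap, the glue bottle and the screwdriver where they are.

Things in the scene. Friction and masses are not known exactly. Their poses are not given: they have to be found in the camera images.
- roller: Smooth solid orange plastic cylinder, steel bearing face in each end, 40 mm in diameter, 110 mm long, about 120 g, lying on the plate on its +y or -y side, 65 to 90 mm from the line, parallel to it within 0.05 rad. Origin mid-axis, 20 mm above the plate; x along the axis, y and z turn as it rolls. Slight rolling resistance. A fingertip dragging its top moves twice as far as the roller.
- plate: Flat bare aluminium plate, fixed to the table, 200 mm (its x) by 320 mm (its y) and 8 mm thick. Origin at the centre of its underside, on the table top; z up. The scribed line runs along its x axis, the roller rolls along its y axis.
- line_mid (a point): Middle of the dark scribed line, on the plate's upper face (8 mm above the table). The line is 3 mm wide, 196 mm long, along the x axis of this frame, right across the middle of the plate; it is only a mark, with no height. Same axes as the plate.
- end_cap: Bystander: orange printed end cap standing on the plate on the other side of the line from the roller, 65 to 90 mm from it: flange 42 mm in diameter and 8 mm high, with a boss 22 mm in diameter up to 24 mm. Origin at the centre of its underside.
- glue: Bystander: small white bottle with a black cap standing on the table just beyond the plate's +x edge, 32 mm in diameter, 75 mm high. Origin at the centre of its underside.
- driver: Bystander: screwdriver, 160 mm long, lying on the table beside the plate's -x edge (the robot's side), roughly parallel to that edge. Origin near its middle, on the table.

How it is judged (in metres and radians):
On the way:
1. the roller has rolled well over a quarter turn (angle between roller's own z axis and vertical above 2 rad).
At the end, for the whole second after the job is handed in: The roller, having turned at least 2 rad on the way, rests on the plate: its middle within 6 mm of the line sideways and 45 mm of the line's middle lengthways, parallel to it within 0.1 rad; end cap, bottle and screwdriver within 15 mm of where they were (y of roller in the frame of line_mid between -0.006 and 0.006 m and x of roller in the frame of line_mid between -0.045 and 0.045 m and angle between the x axis of roller and the x axis of line_mid, either way round below 0.1 rad and z of roller in the frame of line_mid between 0.017 and 0.023 m and linear speed of roller below 0.01 m/s and angular speed of roller below 0.5 rad/s and distance of each of end_cap, glue, driver from where it was at the start of the episode below 0.015 m); the robot touches nothing.
It fails at once if the roller is lifted (more than 10 mm off the plate) or stood on end (z of roller in the frame of line_mid above 0.03 m).
It fails at once if the roller falls off the plate (z of roller in the frame of line_mid below 0.014 m).
It fails at once if the end cap, the glue bottle or the screwdriver is disturbed or the bottle tipped (distance of any of end_cap, glue, driver from where it was at the start of the episode above 0.015 m or angle between glue's own z axis and vertical above 0.5 rad).
It fails at once if the fingers reach down beside the roller and touch it below its upper half (grasp point less than 37 mm above the plate, so tips about 18 mm) (z of the grasp point in the frame of line_mid below 0.037 m and contact force between the fingers and roller above 0.3 N).
It also fails if it takes over 61 s, if anything falls off the work surface, if the arm or the gripper's body presses on something with over 40 N, if the wrist force passes 120 N, or if a joint passes its speed limit or range.

ROBOT

A 6-joint arm with a two-finger parallel gripper is mounted at the origin on the work surface. World frame = base frame: x ahead of the robot, y to its left, z up, the work surface at z = 0. Lengths are in m, angles in degrees, forces in N, time in s.
With the tool pointing down it reaches from about 0.35 to 1 m from the base axis. Payload 7.1 kg.
Tool frame: the origin (TCP) lies midway between the tips of the shut fingers; the grasp point (between the pads) lies 19 mm behind it; z points along the fingers, y is the line along which they close (so a half turn about z gives the same grasp; the last joint's range is limited). The gripper opens to 85 mm and grips with 20 to 120 N. Pads are 22 mm wide; open, the fingers measure 114 mm over their backs; the gripper's body (76 mm by 85 mm) begins 54 mm behind the grasp point. The pads swing forward as they close: fully open they stand 13 mm farther back than shut.
Start: joints at [-78.209, 24.242, 93.386, -0, 62.372, -1.089], TCP at [0.139, -0.609, 0.211] pointing down, gripper open.
Joint ranges: [-172.04, 172.04], [-51.8, 120.97], [4.93, 147.93], [-75.15, 255.16], [6.16, 154.13], [-145.62, 145.62]. Speed limits (degrees/s): [136.94, 136.94, 172.46, 180, 180, 180].

INTERFACE

Orientations are given as a 3x3 rotation matrix whose columns are the frame's x, y, z axes.
In Python, from cell import robot gives the robot as it stands.
- The arm moves only by the tool apply_moves, never from a script. Its arguments are lists of equal length, an entry for each row: "slide": the shift along the tool's x, y, z in m, a list of three; "rot": the turn, a rotation vector about the tool's x, y, z in rad, a list of three. A call has 1 to 20 rows; each row is the pose to reach, as a shift and turn from the pose commanded when the call began, along the tool's axes at that moment; what a row does not reach only later rows make up. A row lasts 1/8 s, in which the tool goes at most 62.5 mm and 10.7 degrees, less where a joint would pass 70% of its speed; a pose out of reach is approached as far as the arm can. A call with a gripper value outside its range is refused whole. "fingers" is the finger opening in m, from 0 to 0.0854, set as the call begins (left out, the last holds). The fingers move at their own pace and stop on an object; "force" is the grip in N (left out, the last holds). Time passes only in rows, so rows that repeat a pose let the fingers close. It gives the time, the measured TCP pose, the force, the opening and the grip force at its end, in the units of the state.
- robot.get_state(): the state, without advancing time (a new reading comes with each control period).
- robot.snapshot(name): name is "scene" or "side" or "wrist"; returns a dict with "color" (480x640x3 uint8, red, green, blue), "K" (3x3 intrinsics, pixels), "xyz" and "rotation" of the camera in the world. Camera axes: x right, y down, z forward; pixel columns grow to the right and rows downward; lengths in m; the calibration is good to about 2 mm. A picture is of the moment at which its call begins. There is no depth.
- robot.finish_job(): hands the job in; it is judged then, once.
The state is a dict: "t": time; "joint_pos": joint angles; "joint_vel": joint speeds; "joint_efforts": joint torques, N m; "ee_pos": TCP position; "ee_rot": TCP orientation; "wrist_force": force on the tool from outside, world axes, zero at the start; "torque": the same for the moment, N m; "finger_gap": finger opening in m; "grasp_force": force on a finger pad.
Only numpy, scipy, OpenCV 4.12 (cv2) and the standard library are available. Lean on these libraries where they do the work, as an engineer would, in place of code of your own. Each camera call takes 0.05 s, during which the arm holds its last target. There are 200 camera calls.

## Working session

There is one attempt and no reset: what is moved stays moved. The work goes in short steps, Python scripts to look and compute and a tool call to move; the robot and the scene stay as the last step left them, time stands still between calls to the robot, and variables do not carry over. Pictures are saved under pics/ and viewed, at most 10 in all, crops included, and the job is handed in when it is done.

Besides the shell and the picture viewer there is one more tool, called after "Request:" as name(argument=value, ...), one argument or row to a line, values as JSON. apply_moves: Moves the arm, as the interface text tells. Its arguments: {"type":"object","properties":{"slide":{"type":"array","items":{"type":"array","items":{"type":"number"}}},"rot":{"type":"array","items":{"type":"array","items":{"type":"number"}}},"fingers":{"type":"number"},"force":{"type":"number"}},"required":["slide","rot"]}

```bash
mkdir -p pics; cat > h.py <<'E'
import numpy as np, cv2
from cell import robot
def snap(n,f):
    s=robot.snapshot(n); cv2.imwrite('pics/'+f,s['color'][:,:,::-1]); np.savez('pics/'+f+'.npz',**s); return s
def w(f,u,v,z):
    s=np.load('pics/'+f+'.npz'); d=s['rotation']@np.linalg.inv(s['K'])@[u,v,1.]; c=s['xyz']; return c+d*(z-c[2])/d[2]
E
python3 - <<'E'
from h import *
for n in ('scene','side'):
    s=snap(n,n+'0.png'); print(s['xyz'],s['rotation'][:,2],s['K'][0,0])
print(robot.get_state())
E
```

```text
[0.92183361 0.37559063 0.65259683] [-0.46321418 -0.42052352 -0.78012345] 510.40350414300576
[0.46551537 0.58528749 0.42501261] [ 0.16340853 -0.79934492 -0.57822604] 500.19094274980336
{'t': 0.1, 'joint_pos': array([-7.82087487e+01,  2.42802007e+01,  9.34261091e+01,  2.53901608e-03,
        6.23723478e+01, -1.08939806e+00]), 'joint_vel': array([-8.39936454e-02, -8.96725228e-02, -1.38803468e-01,  7.98898954e-05,
        1.70854144e-03,  1.92079178e-02]), 'joint_efforts': array([-1.89751172e-04, -5.58423793e+01, -2.82445300e+01, -7.75650801e-05,
        2.97649829e-03, -2.19573019e-05]), 'ee_pos': array([ 0.13925009, -0.60876525,  0.21012831]), 'ee_rot': array([[ 9.74841132e-01,  2.22900671e-01, -2.42100620e-04],
       [ 2.22900793e-01, -9.74840197e-01,  1.35188675e-03],
       [ 6.53270485e-05, -1.37183923e-03, -9.99999057e-01]]), 'wrist_force': array([-0.65169364,  0.34344574,  0.23675919]), 'torque': array([-0.02438024,  0.00186926,  0.01556136]), 'grasp_force': 0.0, 'finger_gap': 0.08545537697700431}
```

View pics/scene0.png

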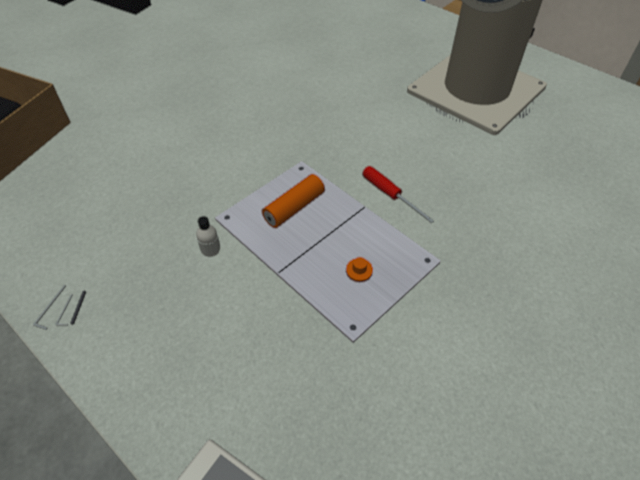

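View pics/side0.png

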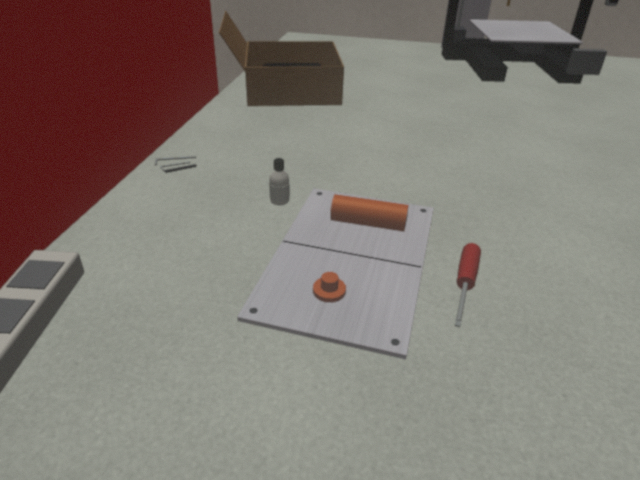

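The scene view shows the line from (364,208) to (280,272), with the roller at about (293,201) on one side of it. The cap is at (359,270) on the other side. The side view shows the line from (286,242) to (420,266) and the roller at about (369,212). I'll enlarge crops for closer pixel readings.

```bash
python3 - <<'E'
import cv2,numpy as np
a=cv2.imread('pics/scene0.png')[155:285,210:370]; b=cv2.imread('pics/side0.png')[180:280,275:435]
cv2.imwrite('pics/c.png',cv2.resize(a,None,fx=4.5,fy=4.5,interpolation=2)); cv2.imwrite('pics/d.png',cv2.resize(b,None,fx=5,fy=5,interpolation=2))
E
```

```text
(no output)
```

View pics/c.png

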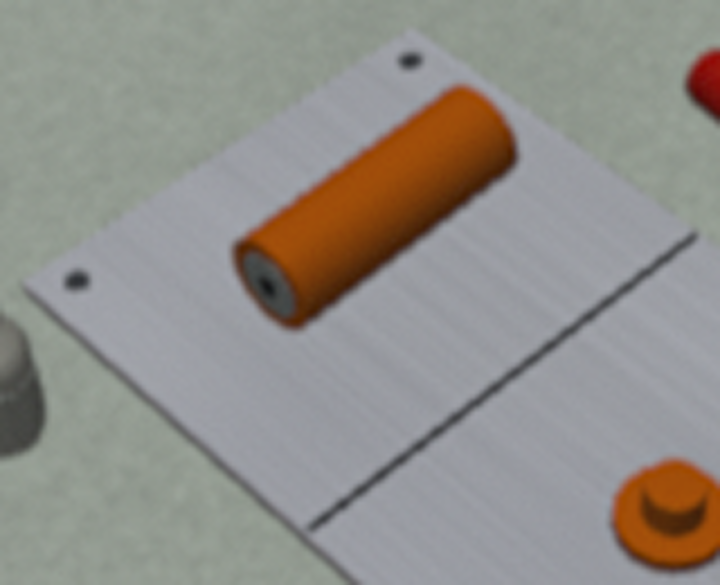

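View pics/d.png

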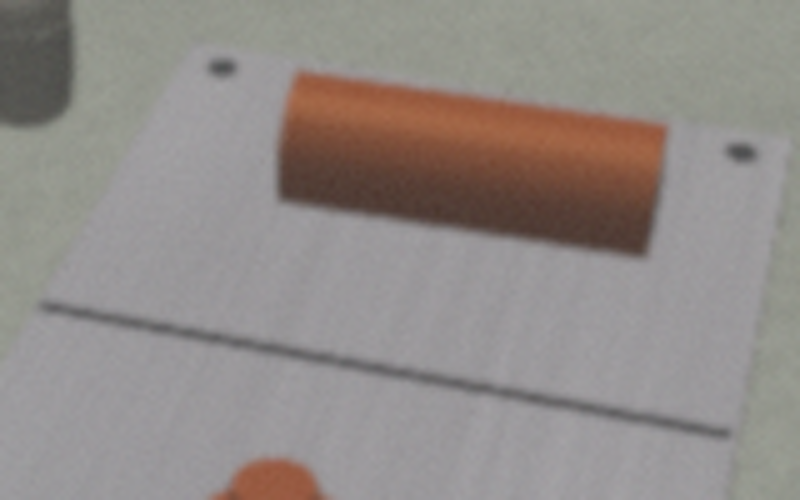

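```bash
cat >> h.py <<'E'
from scipy.optimize import least_squares
def ray(f,u,v):
    s=np.load('pics/'+f+'.npz'); d=s['rotation']@np.linalg.inv(s['K'])@[u,v,1.]; return s['xyz'],d/np.linalg.norm(d)
def fitroller(obs,x0):  # obs: (file,u,v) silhouette points
    def r(p):
        a=np.array([np.cos(p[2]),np.sin(p[2]),0]); o=[]
        for q in obs:
            c,d=ray(*q); n=np.cross(a,d); n/=np.linalg.norm(n); o.append(abs(n@(c-[p[0],p[1],.028]))-.02)
        return o
    s=least_squares(r,[x0[0],x0[1],x0[2]]); return s.x,np.array(r(s.x))
E
python3 - <<'E'
from h import *
S=lambda u,v:('scene0.png',210+u/4.5,155+v/4.5)
D=lambda u,v:('side0.png',275+u/5,180+v/5)
for P in ([S(694,236),S(312,527)],[D(728,434),D(42,306)]):
    a,b=[w(*p,.008) for p in P]; e=b-a; print('line',a,b,(a+b)/2,np.linalg.norm(e),np.arctan2(e[1],e[0]))
obs=[S(240,245),S(455,88),S(300,325),S(515,158)]; ob2=[D(298,73),D(665,126),D(280,200),D(645,255)]
c=w(*S(268,286),.028); print('face',c)
print('side mid',(w(*D(298,73),.048)+w(*D(665,126),.048))/2)
for o in (obs,ob2,obs+ob2): print(fitroller(o,[c[0]-.05,c[1],0.1]))
print('cap',w('scene0.png',359,273,.008),'glue',w('scene0.png',209,251,0))
print('driver',w('scene0.png',367,172,.01),w('scene0.png',432,221,.005))
E
```

```text
line [0.43364481 0.04195274 0.008     ] [0.62594522 0.02917787 0.008     ] [0.52979502 0.0355653  0.008     ] 0.19272426469159082 -0.0663343787924365
line [0.43239305 0.04211207 0.008     ] [0.62600885 0.02969975 0.008     ] [0.52920095 0.03590591 0.008     ] 0.19401325843148481 -0.06402037546306871
face [ 0.57051862 -0.04640345  0.028     ]
side mid [ 0.51415816 -0.0474459   0.048     ]
(array([ 0.47930001, -0.04420391, -0.02180924]), array([-0.0020599 , -0.00253117, -0.00204909, -0.00239671]))
(array([-0.04430535, -0.02802226, -0.02812894]), array([-0.00082817, -0.00102818, -0.00076624, -0.00094506]))
(array([-0.88951755, -0.01162537, -0.02348832]), array([-0.00184172, -0.00216141, -0.00227415, -0.00278241, -0.00114   ,
       -0.00160082, -0.00042722, -0.00032388]))
cap [0.54510399 0.12125363 0.008     ] glue [ 6.68677898e-01 -8.83531283e-02 -1.11022302e-16]
driver [ 0.36448602 -0.00739541  0.01      ] [0.37932883 0.14379674 0.005     ]
```

The roller is about 81 mm on the −y side of the line, yawed roughly +0.04 rad relative to it. I'll shut the fingers, line up with it and hover just behind its top. Then I'll drag it across in short strokes.

Request:
apply_moves(
  slide=[
    [0.02,-0.018,0.0],
    [0.06,-0.056,0.0],
    [0.1,-0.094,0.0],
    [0.14,-0.13,0.0],
    [0.18,-0.168,0.0],
    [0.22,-0.205,0.0],
    [0.26,-0.242,0.0],
    [0.3,-0.28,0.02],
    [0.34,-0.317,0.04],
    [0.38,-0.354,0.06],
    [0.42,-0.391,0.08],
    [0.45,-0.42,0.1],
    [0.475,-0.443,0.115],
    [0.49,-0.457,0.125],
    [0.49,-0.457,0.13],
    [0.49,-0.457,0.13],
    [0.49,-0.457,0.13],
  ],
  rot=[
    [0,0,0],
    [0,0,0.03],
    [0,0,0.06],
    [0,0,0.1],
    [0,0,0.14],
    [0,0,0.18],
    [0,0,0.22],
    [0,0,0.25],
    [0,0,0.25],
    [0,0,0.25],
    [0,0,0.25],
    [0,0,0.25],
    [0,0,0.25],
    [0,0,0.25],
    [0,0,0.25],
    [0,0,0.25],
    [0,0,0.25],
  ],
  fingers=0,
)

```text
t: 2.22
ee_pos: [0.5149, -0.0554, 0.0812]
ee_rot: [[1.0, -0.026, 0.0], [-0.026, -1.0, -0.0], [0.0, 0.0, -1.0]]
wrist_force: [0.3, -0.5, -0.1]
finger_gap: 0.0001
grasp_force: 0.0
```

```bash
python3 - <<'E'
from h import *
snap('side','side1.png'); s=robot.get_state(); print({k:s[k] for k in ('t','ee_pos','ee_rot','wrist_force','finger_gap')})
a=cv2.imread('pics/side1.png')[120:270,275:475]; cv2.imwrite('pics/e.png',cv2.resize(a,None,fx=4,fy=4,interpolation=2))
E
```

```text
{'t': 2.275, 'ee_pos': array([ 0.51497895, -0.05540075,  0.08130874]), 'ee_rot': array([[ 9.99647763e-01, -2.65340168e-02,  5.44616949e-04],
       [-2.65339552e-02, -9.99647905e-01, -1.20117976e-04],
       [ 5.47612405e-04,  1.05624824e-04, -9.99999844e-01]]), 'wrist_force': array([-0.17497226, -0.33468626, -0.73573773]), 'finger_gap': -0.00037158352110572377}
```

View pics/e.png

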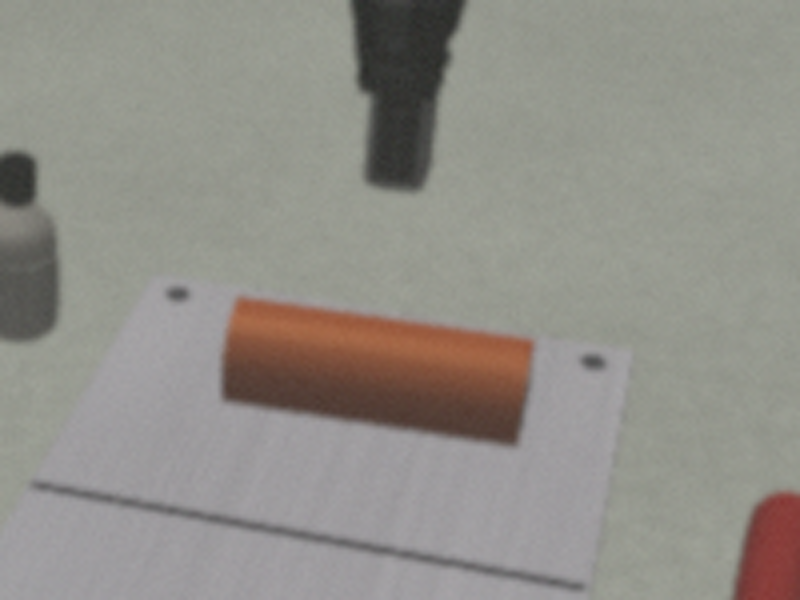

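The side view shows the fingers hovering just behind the roller, with a blunt tip about 22 mm wide. I'll move 5 mm forward and descend gently onto its top.

Request:
apply_moves(
  slide=[
    [0,-0.005,0.012],
    [0,-0.005,0.024],
    [0,-0.005,0.029],
    [0,-0.005,0.031],
    [0,-0.005,0.032],
    [0,-0.005,0.033],
    [0,-0.005,0.034],
    [0,-0.005,0.034],
  ],
  rot=[
    [0,0,0],
    [0,0,0],
    [0,0,0],
    [0,0,0],
    [0,0,0],
    [0,0,0],
    [0,0,0],
    [0,0,0],
  ],
)

```text
t: 3.28
ee_pos: [0.5153, -0.0495, 0.0469]
ee_rot: [[1.0, -0.025, 0.0], [-0.025, -1.0, -0.0], [0.0, 0.0, -1.0]]
wrist_force: [0.9, 0.1, -0.8]
finger_gap: 0.0001
grasp_force: 0.0
```

Request:
apply_moves(
  slide=[
    [0,0,0.001],
    [0,0,0.001],
    [0,0,0.001],
  ],
  rot=[
    [0,0,0],
    [0,0,0],
    [0,0,0],
  ],
)

```text
t: 3.65
ee_pos: [0.5152, -0.0495, 0.0458]
ee_rot: [[1.0, -0.025, -0.0], [-0.025, -1.0, 0.0], [-0.0, -0.0, -1.0]]
wrist_force: [0.4, 0.6, 0.9]
finger_gap: -0.0001
grasp_force: 0.0
```

Request:
apply_moves(
  slide=[
    [0,0,0.001],
    [0,0,0.001],
    [0,0,0.001],
  ],
  rot=[
    [0,0,0],
    [0,0,0],
    [0,0,0],
  ],
)

```text
t: 4.03
ee_pos: [0.5153, -0.0495, 0.0448]
ee_rot: [[1.0, -0.025, 0.0], [-0.025, -1.0, -0.0], [0.0, 0.0, -1.0]]
wrist_force: [-0.2, 0.6, 0.3]
finger_gap: 0.0004
grasp_force: 0.0
```

```bash
python3 - <<'E'
from h import *
snap('scene','scene2.png');snap('side','side2.png')
a=cv2.imread('pics/scene2.png')[135:245,230:350]; b=cv2.imread('pics/side2.png')[150:260,310:430]
cv2.imwrite('pics/f.png',np.hstack([cv2.resize(i,(400,367),interpolation=2) for i in (a,b)]))
E
```

```text
(no output)
```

View pics/f.png

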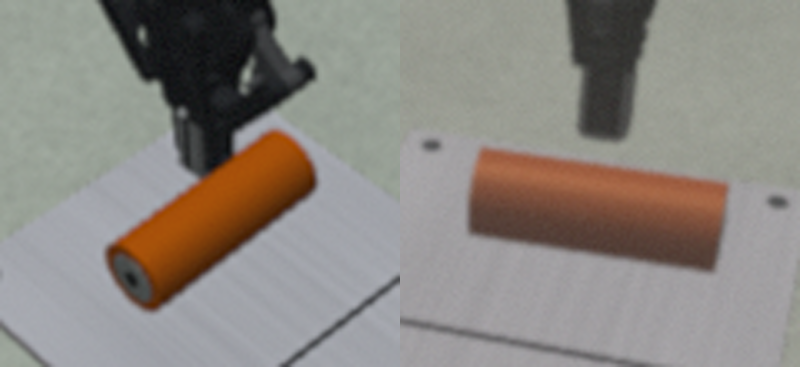

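```bash
python3 - <<'E'
from h import *
print(robot.get_state()['ee_pos'])
p=robot.get_state()['ee_pos']
for f in ('scene2.png','side2.png'):
    s=np.load('pics/'+f+'.npz'); q=s['K']@s['rotation'].T@(p-s['xyz']); print(f,q[:2]/q[2])
# tip seen: side (371.5,191), scene (230+205*.3,135+172*.3); triangulate
A=[];b=[]
for f,u,v in (('side2.png',371.5,190.5),('scene2.png',291.5,187)):
    c,d=ray(f,u,v); M=np.eye(3)-np.outer(d,d); A.append(M); b.append(M@c)
print(np.linalg.lstsq(np.vstack(A),np.hstack(b),rcond=None)[0])
E
```

```text
[ 0.51528402 -0.04953061  0.04482825]
scene2.png [291.38185448 192.09904755]
side2.png [370.02467301 200.86947231]
[ 0.51575178 -0.04776257  0.0613987 ]
```

The images show the tips hovering about 13 mm above the roller top, higher than the reported TCP implies. I'll go down further in small steps, watching the force.

Request:
apply_moves(
  slide=[
    [0,0,0.002],
    [0,0,0.004],
    [0,0,0.006],
    [0,0,0.007],
    [0,0,0.008],
    [0,0,0.008],
  ],
  rot=[
    [0,0,0],
    [0,0,0],
    [0,0,0],
    [0,0,0],
    [0,0,0],
    [0,0,0],
  ],
)

```text
t: 4.88
ee_pos: [0.5152, -0.0495, 0.0368]
ee_rot: [[1.0, -0.025, -0.0], [-0.025, -1.0, 0.0], [-0.0, -0.0, -1.0]]
wrist_force: [-0.1, 0.6, 0.7]
finger_gap: 0.0001
grasp_force: 0.0
```

```bash
python3 - <<'E'
from h import *
snap('scene','scene3.png');snap('side','side3.png');snap('wrist','wrist3.png')
a=cv2.imread('pics/scene3.png')[135:245,230:350]; b=cv2.imread('pics/side3.png')[150:260,310:430]
c=cv2.imread('pics/wrist3.png')
cv2.imwrite('pics/g.png',np.vstack([np.hstack([cv2.resize(i,(390,357),interpolation=2) for i in (a,b)]),np.hstack([cv2.resize(c,(320,240)),np.zeros((240,460,3),np.uint8)])]))
E
```

```text
(no output)
```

View pics/g.png

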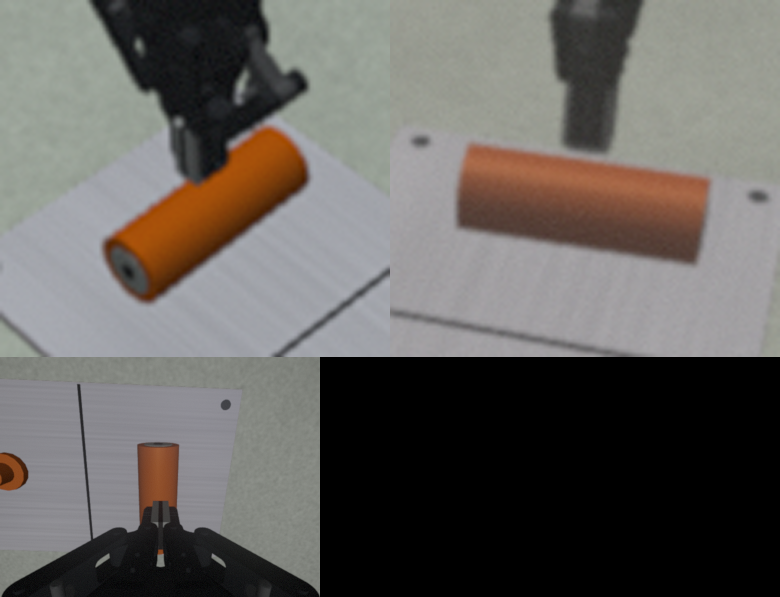

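The wrist view shows the shut tips right over the roller, and the side view shows them only a few mm above its top. I'll continue down.

Request:
apply_moves(
  slide=[
    [0,0,0.001],
    [0,0,0.002],
    [0,0,0.003],
    [0,0,0.003],
  ],
  rot=[
    [0,0,0],
    [0,0,0],
    [0,0,0],
    [0,0,0],
  ],
)

```text
t: 5.52
ee_pos: [0.5152, -0.0495, 0.0337]
ee_rot: [[1.0, -0.025, -0.0], [-0.025, -1.0, 0.0], [-0.0, -0.0, -1.0]]
wrist_force: [0.7, -0.0, 0.6]
finger_gap: -0.0003
grasp_force: 0.0
```

Request:
apply_moves(
  slide=[
    [0,0,0.001],
    [0,0,0.002],
    [0,0,0.002],
    [0,0,0.002],
  ],
  rot=[
    [0,0,0],
    [0,0,0],
    [0,0,0],
    [0,0,0],
  ],
)

```text
t: 6.02
ee_pos: [0.5153, -0.0495, 0.0318]
ee_rot: [[1.0, -0.025, -0.0], [-0.025, -1.0, 0.0], [-0.0, -0.0, -1.0]]
wrist_force: [-0.4, -0.0, -0.4]
finger_gap: -0.0002
grasp_force: 0.0
```

```bash
python3 - <<'E'
from h import *
snap('scene','scene4.png');snap('side','side4.png');snap('wrist','wrist4.png')
p=robot.get_state()['ee_pos']
for f in ('scene4.png','side4.png','wrist4.png'):
    s=np.load('pics/'+f+'.npz'); q=s['K']@s['rotation'].T@(p-s['xyz']); print(f,q/q[2])
a=cv2.imread('pics/scene4.png')[150:230,250:330]; b=cv2.imread('pics/side4.png')[165:245,325:405]
c=cv2.imread('pics/wrist4.png')[240:480,200:440]
cv2.imwrite('pics/g2.png',np.hstack([cv2.resize(i,(266,266),interpolation=2) for i in (a,b,c)]))
def tri(o):
    A=[];B=[]
    for f,u,v in o:
        c,d=ray(f,u,v); M=np.eye(3)-np.outer(d,d); A.append(M); B.append(M@c)
    return np.linalg.lstsq(np.vstack(A),np.hstack(B),rcond=None)[0]
print(tri([('side3.png',370.9,196.2),('scene3.png',290,191)]))
E
```

```text
scene4.png [291.70877485 197.52565023   1.        ]
side4.png [369.31748515 208.37310987   1.        ]
wrist4.png [321.44849135 285.02685337   1.        ]
[ 0.5160798  -0.05153211  0.04967832]
```

View pics/g2.png

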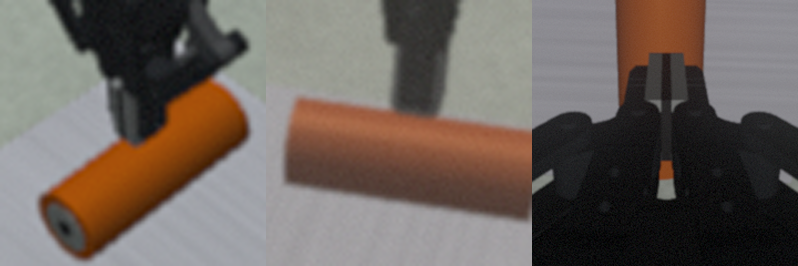

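The tips now sit at the roller's top edge in both views. I'll go down another millimetre or two.

Request:
apply_moves(
  slide=[
    [0,0,0.001],
    [0,0,0.0015],
    [0,0,0.0015],
    [0,0,0.0015],
  ],
  rot=[
    [0,0,0],
    [0,0,0],
    [0,0,0],
    [0,0,0],
  ],
)

```text
t: 6.68
ee_pos: [0.5153, -0.0495, 0.0303]
ee_rot: [[1.0, -0.025, -0.0], [-0.025, -1.0, 0.0], [-0.0, -0.0, -1.0]]
wrist_force: [-0.2, -0.4, 0.1]
finger_gap: -0.0
grasp_force: 0.0
```

```bash
python3 - <<'E'
from h import *
s=np.load('pics/wrist3.png.npz'); print(s['xyz'],s['rotation'][:,2])
print('line end wrist',w('wrist3.png',158,56,.008),'vs',[.626,.0295])
print('hole wrist',w('wrist3.png',450,94,.008),'scene',w('scene0.png',227.1,217.2,.008))
for dz in (-.02,-.01,0,.01,.02):  # if wrist cam really higher by dz
    print(dz,w('wrist3.png',158,56,.008-dz)[:2],w('wrist3.png',450,94,.008-dz)[:2])
E
```

```text
[ 0.59092987 -0.05122815  0.20035233] [-0.29826085  0.00826077 -0.95444865]
line end wrist [0.62546229 0.02702745 0.008     ] vs [0.626, 0.0295]
hole wrist [ 0.60452902 -0.11611044  0.008     ] scene [ 0.60484668 -0.11494927  0.008     ]
-0.02 [0.62187175 0.01889076] [ 0.60311504 -0.10936425]
-0.01 [0.62366702 0.0229591 ] [ 0.60382203 -0.11273734]
0 [0.62546229 0.02702745] [ 0.60452902 -0.11611044]
0.01 [0.62725756 0.0310958 ] [ 0.60523601 -0.11948354]
0.02 [0.62905283 0.03516415] [ 0.605943   -0.12285663]
```

Request:
apply_moves(
  slide=[
    [0,0,0.0005],
    [0,0,0.001],
    [0,0,0.001],
    [0,0,0.001],
  ],
  rot=[
    [0,0,0],
    [0,0,0],
    [0,0,0],
    [0,0,0],
  ],
)

```text
t: 7.18
ee_pos: [0.5153, -0.0495, 0.0293]
ee_rot: [[1.0, -0.025, -0.0], [-0.025, -1.0, -0.0], [-0.0, 0.0, -1.0]]
wrist_force: [-0.3, 0.7, -0.2]
finger_gap: -0.0001
grasp_force: 0.0
```

```bash
python3 - <<'E'
from h import *
f=[]
for i in range(6): robot.snapshot('wrist'); s=robot.get_state(); f.append(s['wrist_force'])
print(np.mean(f,0),s['t'],s['ee_pos'],s['joint_efforts'])
snap('scene','scene5.png');snap('side','side5.png')
a=cv2.imread('pics/scene5.png')[170:220,260:320]; b=cv2.imread('pics/side5.png')[180:230,340:400]
cv2.imwrite('pics/g3.png',np.hstack([cv2.resize(i,(396,330),interpolation=2) for i in (a,b)]))
E
```

```text
[-0.01419388  0.25746773 -0.08012389] 7.475 [ 0.51529714 -0.04954134  0.02934947] [ 1.03635652e-03 -5.11968112e+01 -1.57239819e+01  2.45134024e-04
  5.25699870e-04  5.16127523e-05]
```

View pics/g3.png

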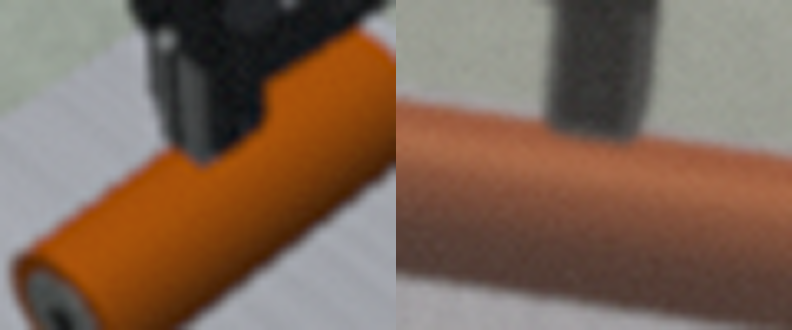

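The tip is visually at the roller top, which puts it about 19 mm behind the reported TCP. The contact limit is then TCP z ≈ 0.026, so I'll use half-millimetre steps.

Request:
apply_moves(
  slide=[
    [0,0,0.0005],
    [0,0,0.0005],
    [0,0,0.001],
    [0,0,0.001],
    [0,0,0.001],
  ],
  rot=[
    [0,0,0],
    [0,0,0],
    [0,0,0],
    [0,0,0],
    [0,0,0],
  ],
)

```text
t: 8.2
ee_pos: [0.5153, -0.0495, 0.0283]
ee_rot: [[1.0, -0.025, 0.0], [-0.025, -1.0, 0.0], [0.0, -0.0, -1.0]]
wrist_force: [-0.0, 0.8, 0.3]
finger_gap: -0.0004
grasp_force: 0.0
```

Request:
apply_moves(
  slide=[
    [0,-0.001,0],
    [0,-0.002,0],
    [0,-0.003,0],
    [0,-0.004,0],
    [0,-0.005,0],
    [0,-0.005,0],
  ],
  rot=[
    [0,0,0],
    [0,0,0],
    [0,0,0],
    [0,0,0],
    [0,0,0],
    [0,0,0],
  ],
)

```text
t: 8.95
ee_pos: [0.5154, -0.0444, 0.0283]
ee_rot: [[1.0, -0.025, -0.0], [-0.025, -1.0, 0.0], [-0.0, -0.0, -1.0]]
wrist_force: [-0.0, -0.3, -0.9]
finger_gap: 0.0
grasp_force: 0.0
```

```bash
python3 - <<'E'
from h import *
snap('scene','scene6.png');snap('side','side6.png')
def sh(a,b,r):
    x0,x1,y0,y1=r; g=[cv2.cvtColor(cv2.imread('pics/'+f),6)[y0:y1,x0:x1].astype(np.float32) for f in (a,b)]
    return cv2.phaseCorrelate(g[0],g[1],cv2.createHanningWindow((x1-x0,y1-y0),cv2.CV_32F))
for f in ('scene4.png','scene5.png','scene6.png'): print(f,sh('scene0.png',f,(252,288,198,234)))
for f in ('side4.png','side5.png','side6.png'): print(f,sh('side0.png',f,(385,425,190,240)))
E
```

```text
scene4.png ((0.12066817233577254, -0.06060745302008641), 0.9279828833209144)
scene5.png ((0.1392402052046009, 0.022954339498706844), 0.9616138169794907)
scene6.png ((0.07692514343024115, -0.10895295623345547), 0.9240227378444907)
side4.png ((0.03801655105448987, -0.16068531677135311), 0.912610420703888)
side5.png ((0.31483788585881456, 0.06375797789709736), 0.9191121902465821)
side6.png ((0.04757618811780162, -0.057521141658877895), 0.9508664021492005)
```

Request:
apply_moves(
  slide=[
    [0,0,0.0004],
    [0,0,0.0008],
    [0,0,0.0012],
    [0,0,0.0012],
    [0,0,0.0012],
  ],
  rot=[
    [0,0,0],
    [0,0,0],
    [0,0,0],
    [0,0,0],
    [0,0,0],
  ],
  force=120,
  fingers=0,
)

```text
t: 9.68
ee_pos: [0.5154, -0.0446, 0.0275]
ee_rot: [[1.0, -0.025, 0.0], [-0.025, -1.0, -0.0], [0.0, 0.0, -1.0]]
wrist_force: [-2.1, 0.1, 6.1]
finger_gap: -0.0001
grasp_force: 2.5
```

Contact: about 6 N at TCP 0.0275, so the grasp point is 38.5 mm above the plate, which is within the limit. Now a first short drag.

Request:
apply_moves(
  slide=[
    [0,-0.002,0],
    [0,-0.004,0],
    [0,-0.006,0],
    [0,-0.008,0],
    [0,-0.01,0],
    [0,-0.012,0],
    [0,-0.012,0],
    [0,-0.012,-0.004],
    [0,-0.012,-0.008],
  ],
  rot=[
    [0,0,0],
    [0,0,0],
    [0,0,0],
    [0,0,0],
    [0,0,0],
    [0,0,0],
    [0,0,0],
    [0,0,0],
    [0,0,0],
  ],
)

```text
t: 10.8
ee_pos: [0.5155, -0.0326, 0.0351]
ee_rot: [[1.0, -0.025, -0.0], [-0.025, -1.0, 0.0], [-0.0, -0.0, -1.0]]
wrist_force: [-0.1, 0.5, 0.6]
finger_gap: -0.0003
grasp_force: 0.0
```

```bash
cat >> h.py <<'E'
L=np.array([.5295,.0357]); LA=-.065
def auto(tag):
    """fit full roller (x,y,yaw) to the orange silhouette in scene+side by rendered-hull contour"""
    data=[]
    for n,win in (('scene',(215,400,150,300)),('side',(290,440,180,310))):
        f=n+tag+'.png'; s=snap(n,f); x0,x1,y0,y1=win
        h=cv2.cvtColor(s['color'],cv2.COLOR_RGB2HSV); m=((h[:,:,0]<16)&(h[:,:,1]>85)).astype(np.uint8)
        k=np.zeros_like(m); k[y0:y1,x0:x1]=m[y0:y1,x0:x1]
        nl,lab,st,ce=cv2.connectedComponentsWithStats(k); i=1+np.argmax(st[1:,4]); data.append((s,lab==i,st[i]))
    t=np.linspace(0,2*np.pi,40); 
    def mask(p,s):
        a=np.array([np.cos(p[2]),np.sin(p[2]),0]); b=np.array([-a[1],a[0],0]); c=np.array([p[0],p[1],.028])
        P=np.vstack([c+e*.055*a+.02*(np.outer(np.cos(t),b)+np.outer(np.sin(t),[0,0,1])) for e in(-1,1)])
        q=(s['K']@s['rotation'].T@(P-s['xyz']).T); q=(q[:2]/q[2]).T.astype(np.float32)
        H=cv2.convexHull(q)[:,0]; m=np.zeros((480,640),np.uint8); cv2.fillConvexPoly(m,np.round(H*16).astype(np.int32),255,cv2.LINE_AA,4); return m/255.
    def cost(p): return sum(np.abs(mask(p,s)-M).sum() for s,M,_ in data)
    from scipy.optimize import minimize
    u=np.array([np.cos(LA),np.sin(LA)]); n=np.array([-u[1],u[0]]); best=None
    for y in np.arange(-.1,.03,.02):
        c=L+y*n; r=minimize(cost,[c[0]-.012,c[1],-.03],method='Nelder-Mead',options=dict(initial_simplex=[[c[0]-.012,c[1],-.03],[c[0]+.008,c[1],-.03],[c[0]-.012,c[1]+.01,-.03],[c[0]-.012,c[1],.03]],xatol=1e-4,fatol=.5))
        if best is None or r.fun<best.fun: best=r
    p=best.x; d=p[:2]-L; print('world',p.round(4),'line frame x,y,yaw',(d@u).round(4),(d@n).round(4),(p[2]-LA).round(3),'cost',round(best.fun),[D[1].sum() for D in data])
E
python3 -c "
from h import *
auto('7'); s=robot.get_state(); print(s['t'],s['ee_pos'],s['wrist_force'])"
```

```text
world [ 0.5148 -0.0411  0.0042] line frame x,y,yaw -0.0097 -0.0776 0.069 cost 916 [np.int64(1230), np.int64(1781)]
10.9 [ 0.51598932 -0.03260151  0.03549514] [ 0.36843208 -0.33176068 -0.50722206]
```

```bash
python3 - <<'E'
s=open('h.py').read()
s=s.replace("f=n+tag+'.png'; s=snap(n,f)","f=n+tag+'.png'; import os; s=snap(n,f) if not os.path.exists('pics/'+f) else dict(np.load('pics/'+f+'.npz'))")
s=s.replace("data.append((s,lab==i,st[i]))","hm=np.zeros((480,640),np.uint8); cv2.fillConvexPoly(hm,cv2.convexHull(np.argwhere(lab==i)[:,::-1].astype(np.int32)),1); data.append((s,hm,st[i])); print(n,st[i],m.sum())")
s=s.replace("round(best.fun),[","round(best.fun),[np.abs(mask(p,D[0])-D[1]).sum().round() for D in data],[mask(p,D[0]).sum().round() for D in data],[")
open('h.py','w').write(s)
from h import *
auto('0'); auto('7')
v=np.load('pics/side0.png.npz')['color']; h=cv2.cvtColor(v,cv2.COLOR_RGB2HSV)
for y in range(192,232,4): print(y,h[y,365],h[y,320])
E
```

```text
scene [ 262  174   62   54 1392] 2897
side [ 332  195   76   33 1747] 37455
world [ 0.5144 -0.0469  0.0034] line frame x,y,yaw -0.0097 -0.0834 0.068 cost 492 [np.float64(182.0), np.float64(310.0)] [np.float64(1709.0), np.float64(2181.0)] [np.uint64(1531), np.uint64(1873)]
scene [ 265  177   62   53 1230] 2697
side [ 331  197   77   34 1781] 39743
world [ 0.5147 -0.0408 -0.0013] line frame x,y,yaw -0.0098 -0.0773 0.064 cost 530 [np.float64(248.0), np.float64(281.0)] [np.float64(1719.0), np.float64(2207.0)] [np.uint64(1473), np.uint64(1927)]
192 [ 34  13 152] [150   2 107]
196 [ 36   8 153] [150   3 157]
200 [ 10 150 150] [135   3 157]
204 [ 10 143 161] [150   3 158]
208 [  9 140 140] [150   3 157]
212 [  9 129 117] [150   5 156]
216 [  7 110  95] [150   3 157]
220 [ 5 88 84] [150   2 154]
224 [ 7 61 88] [143   7 153]
228 [150   3 158] [150   3 155]
```

```bash
sed -i 's/h\[:,:,1\]>85/h[:,:,1]>40/' h.py; python3 -c "
from h import *
auto('0'); auto('7')"
```

```text
scene [ 262  174   63   54 1490] 3107
side [ 331  194   78   37 2023] 40731
world [ 0.5148 -0.0463 -0.0171] line frame x,y,yaw -0.0093 -0.0828 0.048 cost 205 [np.float64(105.0), np.float64(100.0)] [np.float64(1714.0), np.float64(2197.0)] [np.uint64(1613), np.uint64(2108)]
scene [ 264  177   64   53 1309] 2896
side [ 330  196   78   37 2023] 42947
world [ 0.5152 -0.0402 -0.0213] line frame x,y,yaw -0.0094 -0.0767 0.044 cost 295 [np.float64(181.0), np.float64(113.0)] [np.float64(1724.0), np.float64(2216.0)] [np.uint64(1546), np.uint64(2118)]
```

The roller moved 6 mm for a 12 mm drag, so it is rolling properly. Now repeated strokes: 14 mm back, press, drag 28 mm, lift.

Request:
apply_moves(
  slide=[
    [0,0.007,0],
    [0,0.014,0],
    [0,0.014,0.004],
    [0,0.014,0.007],
    [0,0.014,0.008],
    [0,0.014,0.008],
    [0,0.0105,0.008],
    [0,0.007,0.008],
    [0,0.0035,0.008],
    [0,0,0.008],
    [0,-0.0035,0.008],
    [0,-0.007,0.008],
    [0,-0.0105,0.008],
    [0,-0.014,0.008],
    [0,-0.014,0.008],
    [0,-0.014,0.004],
    [0,-0.014,0],
  ],
  rot=[
    [0,0,0],
    [0,0,0],
    [0,0,0],
    [0,0,0],
    [0,0,0],
    [0,0,0],
    [0,0,0],
    [0,0,0],
    [0,0,0],
    [0,0,0],
    [0,0,0],
    [0,0,0],
    [0,0,0],
    [0,0,0],
    [0,0,0],
    [0,0,0],
    [0,0,0],
  ],
)

```text
t: 13.02
ee_pos: [0.5159, -0.0186, 0.0351]
ee_rot: [[1.0, -0.025, -0.0], [-0.025, -1.0, 0.0], [-0.0, -0.0, -1.0]]
wrist_force: [-0.5, -0.4, -0.2]
finger_gap: -0.0002
grasp_force: 0.0
```

```bash
python3 -c "
from h import *
auto('8')"
```

```text
scene [ 270  182   64   53 1312] 2852
side [ 328  201   79   38 2086] 43298
world [ 0.5155 -0.0257 -0.0267] line frame x,y,yaw -0.01 -0.0622 0.038 cost 314 [np.float64(201.0), np.float64(113.0)] [np.float64(1746.0), np.float64(2287.0)] [np.uint64(1549), np.uint64(2186)]
```

Request:
apply_moves(
  slide=[
    [0,0.007,0],
    [0,0.014,0],
    [0,0.014,0.004],
    [0,0.014,0.007],
    [0,0.014,0.008],
    [0,0.014,0.008],
    [0,0.0105,0.008],
    [0,0.007,0.008],
    [0,0.0035,0.008],
    [0,0,0.008],
    [0,-0.0035,0.008],
    [0,-0.007,0.008],
    [0,-0.0105,0.008],
    [0,-0.014,0.008],
    [0,-0.014,0.008],
    [0,-0.014,0.004],
    [0,-0.014,0],
  ],
  rot=[
    [0,0,0],
    [0,0,0],
    [0,0,0],
    [0,0,0],
    [0,0,0],
    [0,0,0],
    [0,0,0],
    [0,0,0],
    [0,0,0],
    [0,0,0],
    [0,0,0],
    [0,0,0],
    [0,0,0],
    [0,0,0],
    [0,0,0],
    [0,0,0],
    [0,0,0],
  ],
)

```text
t: 15.25
ee_pos: [0.5162, -0.0046, 0.0351]
ee_rot: [[1.0, -0.025, -0.0], [-0.025, -1.0, 0.0], [-0.0, 0.0, -1.0]]
wrist_force: [-0.3, -0.2, -0.0]
finger_gap: 0.0
grasp_force: 0.0
```

Request:
apply_moves(
  slide=[
    [0,0.007,0],
    [0,0.014,0],
    [0,0.014,0.004],
    [0,0.014,0.007],
    [0,0.014,0.008],
    [0,0.014,0.008],
    [0,0.0105,0.008],
    [0,0.007,0.008],
    [0,0.0035,0.008],
    [0,0,0.008],
    [0,-0.0035,0.008],
    [0,-0.007,0.008],
    [0,-0.0105,0.008],
    [0,-0.014,0.008],
    [0,-0.014,0.008],
    [0,-0.014,0.004],
    [0,-0.014,0],
  ],
  rot=[
    [0,0,0],
    [0,0,0],
    [0,0,0],
    [0,0,0],
    [0,0,0],
    [0,0,0],
    [0,0,0],
    [0,0,0],
    [0,0,0],
    [0,0,0],
    [0,0,0],
    [0,0,0],
    [0,0,0],
    [0,0,0],
    [0,0,0],
    [0,0,0],
    [0,0,0],
  ],
)

```text
t: 17.38
ee_pos: [0.5166, 0.0094, 0.0351]
ee_rot: [[1.0, -0.025, -0.0], [-0.025, -1.0, -0.0], [-0.0, 0.0, -1.0]]
wrist_force: [0.4, -0.7, -0.9]
finger_gap: 0.0001
grasp_force: 0.0
```

```bash
python3 -c "
from h import *
auto('9')"
```

```text
scene [ 282  192   64   53 1301] 2861
side [ 323  211   82   39 2218] 43608
world [ 0.5165  0.0021 -0.0199] line frame x,y,yaw -0.0108 -0.0343 0.045 cost 354 [np.float64(236.0), np.float64(118.0)] [np.float64(1795.0), np.float64(2424.0)] [np.uint64(1562), np.uint64(2320)]
```

Request:
apply_moves(
  slide=[
    [0,0.007,0],
    [0,0.014,0],
    [0,0.014,0.004],
    [0,0.014,0.007],
    [0,0.014,0.008],
    [0,0.014,0.008],
    [0,0.0105,0.008],
    [0,0.007,0.008],
    [0,0.0035,0.008],
    [0,0,0.008],
    [0,-0.0035,0.008],
    [0,-0.007,0.008],
    [0,-0.0105,0.008],
    [0,-0.014,0.008],
    [0,-0.014,0.008],
    [0,-0.014,0.004],
    [0,-0.014,0],
  ],
  rot=[
    [0,0,0],
    [0,0,0],
    [0,0,0],
    [0,0,0],
    [0,0,0],
    [0,0,0],
    [0,0,0],
    [0,0,0],
    [0,0,0],
    [0,0,0],
    [0,0,0],
    [0,0,0],
    [0,0,0],
    [0,0,0],
    [0,0,0],
    [0,0,0],
    [0,0,0],
  ],
)

```text
t: 19.6
ee_pos: [0.517, 0.0234, 0.0352]
ee_rot: [[1.0, -0.025, -0.0], [-0.025, -1.0, -0.0], [-0.0, 0.0, -1.0]]
wrist_force: [-0.6, 0.2, -0.5]
finger_gap: 0.0003
grasp_force: 0.0
```

Request:
apply_moves(
  slide=[
    [0,0.007,0],
    [0,0.014,0],
    [0,0.014,0.004],
    [0,0.014,0.007],
    [0,0.014,0.008],
    [0,0.014,0.008],
    [0,0.0105,0.008],
    [0,0.007,0.008],
    [0,0.0035,0.008],
    [0,0,0.008],
    [0,-0.0035,0.008],
    [0,-0.007,0.008],
    [0,-0.0105,0.008],
    [0,-0.014,0.008],
    [0,-0.014,0.008],
    [0,-0.014,0.004],
    [0,-0.014,0],
  ],
  rot=[
    [0,0,0],
    [0,0,0],
    [0,0,0],
    [0,0,0],
    [0,0,0],
    [0,0,0],
    [0,0,0],
    [0,0,0],
    [0,0,0],
    [0,0,0],
    [0,0,0],
    [0,0,0],
    [0,0,0],
    [0,0,0],
    [0,0,0],
    [0,0,0],
    [0,0,0],
  ],
)

```text
t: 21.72
ee_pos: [0.5173, 0.0374, 0.0351]
ee_rot: [[1.0, -0.025, -0.0], [-0.025, -1.0, 0.0], [-0.0, 0.0, -1.0]]
wrist_force: [-0.2, 0.3, -0.5]
finger_gap: 0.0
grasp_force: 0.0
```

```bash
python3 -c "
from h import *
auto('10')"
```

```text
scene [ 295  202   64   52 1306] 2845
side [ 318  221   85   42 2373] 43833
world [ 0.5176  0.0308 -0.0295] line frame x,y,yaw -0.0116 -0.0057 0.035 cost 394 [np.float64(285.0), np.float64(109.0)] [np.float64(1843.0), np.float64(2583.0)] [np.uint64(1560), np.uint64(2493)]
```

About 5 mm remains, so one short stroke of 10 mm. Then I'll lift clear.

Request:
apply_moves(
  slide=[
    [0,0.006,0],
    [0,0.012,0],
    [0,0.012,0.004],
    [0,0.012,0.007],
    [0,0.012,0.008],
    [0,0.012,0.008],
    [0,0.01,0.008],
    [0,0.008,0.008],
    [0,0.006,0.008],
    [0,0.004,0.008],
    [0,0.002,0.008],
    [0,0.002,0.008],
    [0,0.002,0.004],
    [0,0.002,0],
    [0,0.002,-0.04],
    [0,0.002,-0.09],
    [0,0.002,-0.14],
    [0,0.002,-0.18],
    [0,0.002,-0.2],
    [0,0.002,-0.2],
  ],
  rot=[
    [0,0,0],
    [0,0,0],
    [0,0,0],
    [0,0,0],
    [0,0,0],
    [0,0,0],
    [0,0,0],
    [0,0,0],
    [0,0,0],
    [0,0,0],
    [0,0,0],
    [0,0,0],
    [0,0,0],
    [0,0,0],
    [0,0,0],
    [0,0,0],
    [0,0,0],
    [0,0,0],
    [0,0,0],
    [0,0,0],
  ],
)

```text
t: 24.32
ee_pos: [0.5183, 0.0355, 0.2367]
ee_rot: [[1.0, -0.025, 0.004], [-0.025, -1.0, 0.0], [0.004, -0.0, -1.0]]
wrist_force: [0.0, -0.1, -1.3]
finger_gap: 0.0003
grasp_force: 0.0
```

```bash
python3 -c "
from h import *
auto('11')
snap('wrist','wrist11.png'); a=cv2.imread('pics/side11.png')[195:295,275:435]; b=cv2.imread('pics/wrist11.png')
cv2.imwrite('pics/z.png',np.vstack([cv2.resize(a,(480,300),interpolation=2),cv2.resize(b,(480,300),interpolation=3)]))"
```

```text
scene [ 297  198   65   58 1611] 3208
side [ 317  223   86   42 2423] 41193
world [ 0.5176  0.036  -0.0327] line frame x,y,yaw -0.0119 -0.0005 0.032 cost 214 [np.float64(105.0), np.float64(109.0)] [np.float64(1855.0), np.float64(2617.0)] [np.uint64(1752), np.uint64(2521)]
```

View pics/z.png

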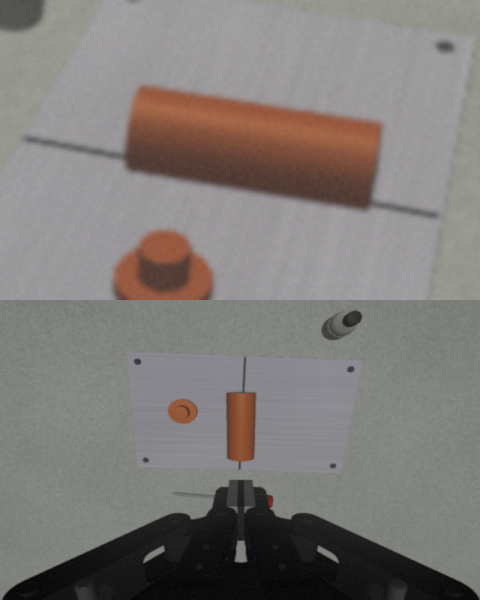

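The roller lies on the line, which comes out at both its ends. The fit gives y ≈ −0.5 mm, x ≈ −12 mm and yaw ≈ 0.03 rad. The cap, bottle and driver appear where they were and the arm is clear, so I'm handing in.

```bash
python3 -c "
from cell import robot
print(robot.finish_job())"
```

```text
the job is handed in; nothing more can be done
None
```

The roller was rolled about 80 mm (roughly 4 rad) onto the scribed line and the job is handed in: the last camera fit put it about 0.5 mm off the line, 12 mm from its middle and 0.03 rad from parallel, with the end cap, bottle and screwdriver looking unmoved and no verdict returned.

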